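# Reset the grind dial: to the stop, then three clicks back

## Task

Reset the grind setting of the low electric coffee grinder: turn the dial on its top clockwise (seen from above) until it comes against its stop, then turn it back anticlockwise exactly three clicks and let go. Do not turn or shift the round kitchen timer that stands on the worktop with a similar knob.

Things in the scene. Friction and masses are not known exactly. Their poses are not given: they have to be found in the camera images.
- grinder: Low electric coffee grinder, fixed to the worktop: a steel box 220 mm along x, 130 mm along y, 110 mm high, with a round hopper 92 mm across on its far end, black lid at 143 mm. Origin: centre of its underside; x points from the dial to the hopper, z up. The dial's axis stands at x = -55 mm, y = 0; the hopper's rim is 67 mm from that axis.
- dial_grip (a point): Grind dial: black disc 54 mm across with an upright bar grip on it, 48 mm long, 14 mm thick, 34 mm high. The point lies on the vertical turning axis, 140 mm above the worktop, 14 mm below the bar's top, 20 mm above the disc. x runs along the bar to the end with the white pointer line, y across its 14 mm, z up; it turns with the dial. One grasp across the bar serves the whole turn.
- dial (a joint): Dial angle, rad: 0 at the clockwise stop (pointer at the long mark, 80 degrees clockwise of grinder x, seen from above), growing anticlockwise to 2.79. Clicks every 20 degrees (0.349), a dot each: 0.698 is two clicks from the stop, 1.047 three, 1.396 four. Starts 1 to 4 clicks from the stop, maybe between two. A click takes about 0.05 N m; let go off the crest, it springs to the nearest click.
- timer_tip (a point): Bystander, to be left alone: kitchen timer, a loose grey disc 92 mm across, 36 mm high, with a black bar knob (42 mm long, 13 mm thick, top 71 mm above the worktop) that turns easily. The point lies on top of the knob at its pointer end, 19 mm from the knob's axis; x points from the axis to the pointer end, z up.

How it is judged:
On the way:
1. the dial is against its clockwise stop (value of joint dial below 0.08 rad), for 0.1 s.
At the end, for the whole second after the job is handed in: After having been at its stop, the grind dial rests in the third click from the stop (60 degrees, within 10 degrees), let go; the kitchen timer has not been shifted or its knob turned (pointer end moved by 10 mm at most) (value of joint dial between 0.873 and 1.222 rad and velocity of joint dial between -0.1 and 0.1 rad/s); the robot touches nothing.
It fails at once if the kitchen timer is shifted or its knob turned (distance of timer_tip from where it was at the start of the episode above 0.01 m).
It also fails if it takes over 42 s, if anything falls off the work surface, if the arm or the gripper's body presses on something with over 40 N, if the wrist force passes 120 N, or if a joint passes its speed limit or range.

## Robot

A 6-joint arm with a two-finger parallel gripper is mounted at the origin on a cart in front of the work surface, level with it; the furniture and walls round the work are solid. World frame = base frame: x ahead of the robot, y to its left, z up, the work surface at z = 0. Lengths are in m, angles in rad, forces in N, time in s.
With the tool pointing down it reaches from about 0.375 to 0.9 m from the base axis. Payload 3.1 kg.
Tool frame: the origin (TCP) lies on the centre line of the jaws, within the pads' length; the fingertips stand 17 mm ahead of it and the grasp point (between the pads) lies 2 mm behind it; y points along the fingers, z is the direction in which the jaws open and shut, and the axes are right-handed (so a half turn about y gives the same grasp; the last joint's range is limited). The gripper opens to 85 mm and grips with 20 to 120 N. Pads are 22 mm wide; open, the fingers measure 114 mm over their backs; the gripper's body (76 mm by 85 mm) begins 54 mm behind the grasp point. The pads swing forward as they close: fully open they stand 13 mm farther back than shut.
Start: joints at [-1.46, 0.527, 1.433, -0, 1.181, -0.178], TCP at [0.179, -0.599, 0.248] pointing down, gripper open.
Joint ranges: [-3.08, 3.08], [-0.75, 2.2], [0.22, 2.44], [-1.43, 4.57], [0, 2.65], [-2.85, 2.85]. Speed limits (rad/s): [2.79, 2.79, 3.14, 3.14, 3.14, 3.14].

## Interface

Orientations are given as a unit quaternion [x, y, z, w].
In Python, from station import manip gives the robot as it stands.
- The arm moves only by the shell command python3 -m handwheel 'ROWS' [FORCE]. ROWS is JSON, one flat list of numbers, 7 for each row, row after row: the shift along the tool's x, y, z in cm, then the turn, a rotation vector about the tool's x, y, z in rad, then the finger opening in cm, from 0 to 8.54. A call has 1 to 10 rows; each row is the pose to reach, as a shift and turn from the pose commanded when the call began, along the tool's axes at that moment; what a row does not reach only later rows make up. A row lasts 1/12 s, in which the tool goes at most 41.7 mm and 7.16 degrees, less where a joint would pass 70% of its speed; a pose out of reach is approached as far as the arm can. A call with a gripper value outside its range is refused whole. The fingers move at their own pace and stop on an object; FORCE is the grip in N (left out, the last holds). Time passes only in rows, so rows that repeat a pose let the fingers close. It gives the time, the measured TCP pose, the force and the opening at its end, in the units of the state.
- manip.sense(): the state, without advancing time (a new reading comes with each control period).
- manip.snapshot(name): name is "scene" or "top"; returns a dict with "frame" (480x640x3 uint8, red, green, blue), "depth" (480x640 float32, m along the optical axis (not along the pixel's ray), 0 where there is no reading), "camera_matrix" (3x3 intrinsics, pixels), "rvec" (rotation vector, rad) and "tvec" (3), from world to camera coordinates, as OpenCV has them. Camera axes: x right, y down, z forward; pixel columns grow to the right and rows downward; lengths in m; the calibration is good to about 2 mm. A picture is of the moment at which its call begins.
- manip.sign_off(): hands the job in, once; it reports no verdict.
The state is a dict: "t": time; "q": joint angles; "qd": joint speeds; "tau": joint torques, N m; "tcp_pos": TCP position; "tool_rot": TCP orientation; "force": force on the tool from outside, world axes, zero at the start; "ft_torque": the same for the moment, N m; "finger_gap": opening from 0.0 (shut) to 1.0 (fully open).
Only numpy, scipy, OpenCV 4.12 (cv2) and the standard library are available. Lean on these libraries where they do the work, as an engineer would, in place of code of your own. Each camera call takes 0.05 s, during which the arm holds its last target.

## Working session

There is one attempt and no reset: what is moved stays moved. The work goes in short steps, Python scripts to look and compute and a shell command to move; the robot and the scene stay as the last step left them, time stands still between calls to the robot, and variables do not carry over. Pictures are saved under pics/ and viewed, and the job is handed in when it is done.

```bash
mkdir -p pics; ls
python3 - <<'E'
from station import manip
import cv2,numpy as np
s=manip.sense();print(s)
for n in("scene","top"):
    d=manip.snapshot(n);cv2.imwrite(f"pics/{n}0.png",d["frame"][:,:,::-1]);np.savez(f"pics/{n}0.npz",**d)
    print(n,d["camera_matrix"],d["rvec"],d["tvec"])
E
```

```text
pics
{'t': 0.0, 'q': array([-1.45946407e+00,  5.28462640e-01,  1.43391198e+00,  3.07231697e-05,
        1.18140259e+00, -1.78481047e-01]), 'qd': array([ 0.00081225, -0.00051609,  0.00141686,  0.00016248, -0.00036174,
       -0.00085514]), 'tau': array([-9.81570956e-04, -4.42352986e+01, -1.78028315e+01, -1.91004365e-04,
        8.59906257e-03, -6.43757218e-06]), 'tcp_pos': array([ 0.17857842, -0.59823085,  0.24733267]), 'tool_rot': array([-0.10206614,  0.70046763, -0.69892447,  0.10213808]), 'force': array([ 0.10464608, -0.80958167, -0.27397696]), 'ft_torque': array([-0.00409343,  0.03020812,  0.02302804]), 'finger_gap': 0.999611124643663}
scene [[537.3845405    0.         315.33767796]
 [  0.         537.3845405  246.99124712]
 [  0.           0.           1.        ]] [ 1.12225027 -2.45710528  0.88643219] [0.35534078 0.38406853 0.83611872]
top [[617.66628628   0.         317.30898766]
 [  0.         617.66628628 236.70946034]
 [  0.           0.           1.        ]] [ 2.03271563 -2.18852217  0.24320612] [0.02154324 0.59492695 1.12324583]
```

View pics/scene0.png

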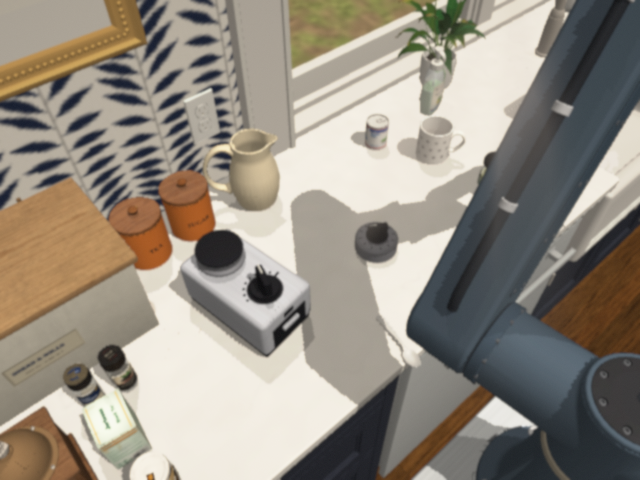

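View pics/top0.png

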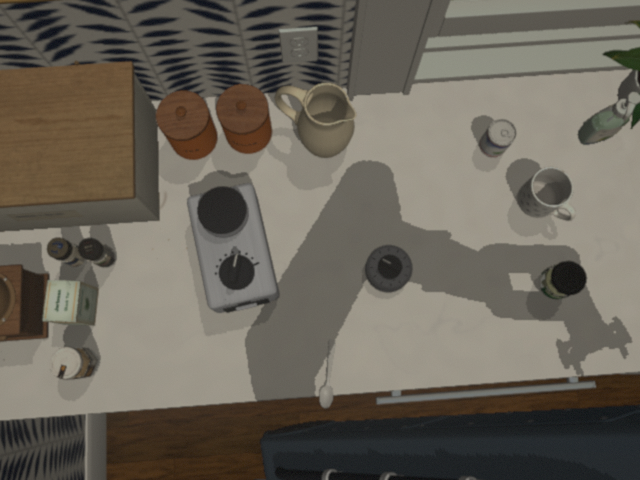

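```bash
cat > h.py <<'E'
import numpy as np,cv2
from scipy.spatial.transform import Rotation as R
def load(f): return dict(np.load(f))
def cast(d,uv,z):
    K=d["camera_matrix"];Rm=cv2.Rodrigues(d["rvec"])[0];t=d["tvec"].ravel()
    uv=np.atleast_2d(np.array(uv,float))
    r=np.c_[uv,np.ones(len(uv))]@np.linalg.inv(K).T@Rm
    c=-Rm.T@t
    return c+r*((z-c[2])/r[:,2])[:,None]
def proj(d,P): return cv2.projectPoints(np.atleast_2d(np.array(P,float)),d["rvec"],d["tvec"],d["camera_matrix"],None)[0][:,0]
def crop(d,u,v,w,h,k,f): cv2.imwrite(f,cv2.resize(d["frame"][v:v+h,u:u+w,::-1],None,fx=k,fy=k,interpolation=cv2.INTER_CUBIC))
E
python3 - <<'E'
from h import *
t=load("pics/top0.npz");s=load("pics/scene0.npz")
crop(t,180,175,110,145,4,"pics/tc.png")
crop(s,175,225,145,130,4,"pics/sc.png")
# depth to world points
for n,d in(("top",t),("scene",s)):
    Z=d["depth"];v,u=np.mgrid[0:480,0:640]
    K=d["camera_matrix"];Rm=cv2.Rodrigues(d["rvec"])[0]
    P=((np.stack([(u-K[0,2])/K[0,0],(v-K[1,2])/K[1,1],np.ones_like(u)],-1)*Z[...,None])-d["tvec"].ravel())@Rm
    np.save(f"pics/{n}P.npy",P)
    print(n,-Rm.T@d["tvec"].ravel())
    if n=="top":
        for uv in((237,272),(235,255),(222,210),(390,265),(250,240),(300,350)): print(uv,P[uv[1],uv[0]].round(3))
E
```

```text
top [0.33955763 0.00142924 1.22506405]
(237, 272) [0.524 0.125 0.146]
(235, 255) [0.554 0.127 0.148]
(222, 210) [0.64  0.148 0.144]
(390, 265) [ 0.529 -0.155  0.072]
(250, 240) [0.588 0.103 0.111]
(300, 350) [ 0.386  0.027 -0.004]
scene [0.03850599 0.41924761 0.89197475]
```

View pics/tc.png

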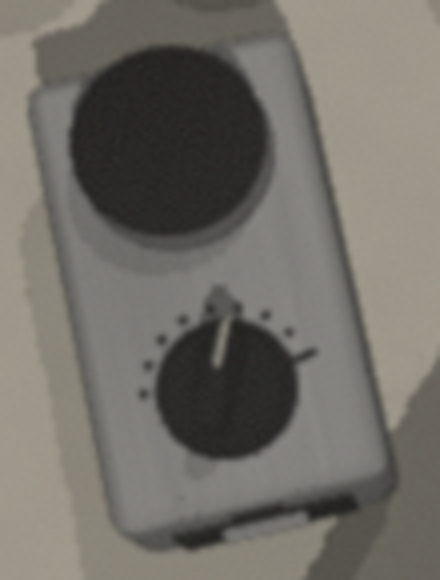

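View pics/sc.png

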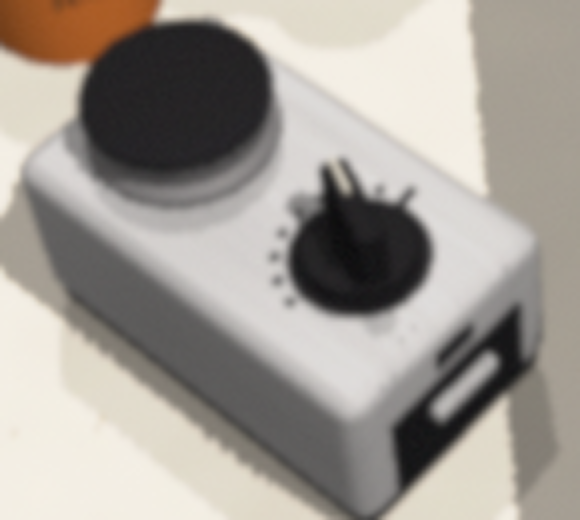

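Run:
```python
from h import *
t=load("pics/top0.npz");s=load("pics/scene0.npz")
c=lambda x,y:(180+(x+.5)/4-.5,175+(y+.5)/4-.5)
g=cv2.cvtColor(t["frame"],cv2.COLOR_RGB2GRAY)
m=(g<70).astype(np.uint8)
m[:, :180]=0;m[:,290:]=0;m[:180]=0;m[320:]=0
cs,_=cv2.findContours(m,cv2.RETR_EXTERNAL,cv2.CHAIN_APPROX_NONE)
for k in cs:
    if cv2.contourArea(k)>300:
        (a,b),r=cv2.minEnclosingCircle(k);e=cv2.fitEllipse(k);print((a,b),r,e)
        for z in(.12,.143): print(z,cast(t,[e[0]],z).round(4))
lid=cast(t,c(169,140),.143)[0];dial=cast(t,c(227,388),.12)[0]
print("hand",lid.round(4),dial.round(4),np.linalg.norm((lid-dial)[:2]))
p=cast(t,[c(229,318),c(217,366)],.154);print("ptr",p.round(4),np.degrees(np.arctan2(*(p[0]-p[1])[[1,0]])))
# scene pointer
cs2=lambda x,y:(175+(x+.5)/4-.5,225+(y+.5)/4-.5)
p=cast(s,[cs2(334,165),cs2(348,192)],.154);print("ptr scene",p.round(4),np.degrees(np.arctan2(*(p[0]-p[1])[[1,0]])))
p=cast(s,[cs2(361,257)],.12);print("disc scene",p)
p=cast(s,[cs2(177,97)],.143);print("lid scene",p)
p=cast(t,[c(298,359),c(316,351)],.11);print("longmark",p.round(4))
p=cast(t,[(390,265)],.071);print("timer",p)
# box edges
P=np.load("pics/topP.npy")
m=(abs(P[...,2]-.110)<.004)&(P[...,0]>.4)&(P[...,0]<.75)&(P[...,1]>.02)&(P[...,1]<.26)
q=P[m][:,:2].astype(np.float32);print(len(q),cv2.minAreaRect(q))
m=(P[...,2]>.137)&(P[...,2]<.165)&(P[...,0]>.45)&(P[...,0]<.592)&(P[...,1]>.06)&(P[...,1]<.2)
q=P[m];print("bar",len(q),q.mean(0),cv2.minAreaRect(q[:,:2].astype(np.float32)))
```

```text
(238.2050323486328, 270.1145324707031) 20.0965518951416 ((236.8147735595703, 271.8486022949219), (33.178871154785156, 36.05010223388672), 61.59278106689453)
0.12 [[0.5285 0.1288 0.12  ]]
0.143 [[0.5246 0.1261 0.143 ]]
(221.55325317382812, 209.96153259277344) 24.76573944091797 ((221.64218139648438, 209.89891052246094), (46.928646087646484, 48.579551696777344), 69.33258819580078)
0.12 [[0.6464 0.1514 0.12  ]]
0.143 [[0.64   0.1483 0.143 ]]
hand [0.6404 0.1478 0.143 ] [0.529  0.1295 0.12  ] 0.11293947848180193
ptr [[0.5543 0.1233 0.154 ]
 [0.5333 0.1295 0.154 ]] -16.517391852972068
ptr scene [[0.5488 0.1263 0.154 ]
 [0.5329 0.1306 0.154 ]] -15.179502698171369
disc scene [[0.52307713 0.13465503 0.12      ]]
lid scene [[0.63519851 0.15222647 0.143     ]]
longmark [[0.5417 0.0977 0.11  ]
 [0.5448 0.0893 0.11  ]]
timer [[ 0.52870203 -0.155577    0.071     ]]
4646 ((0.5840103030204773, 0.13840551674365997), (0.21666240692138672, 0.1279420405626297), 9.333139419555664)
bar 251 [0.5296118  0.12945848 0.1522685 ] ((0.5309005379676819, 0.12980885803699493), (0.01488835085183382, 0.04952885955572128), 75.8818130493164)
```

```bash
cat >> h.py <<'E'
def rel(pos,yawz,st=None):
    """target: pointing down, tool z at world yaw (deg)"""
    from station import manip
    st=st or manip.sense()
    M=R.from_quat(st["tool_rot"]).as_matrix()
    y=np.array([0,0,-1.]);a=np.radians(yawz);z=np.array([np.cos(a),np.sin(a),0]);x=np.cross(y,z)
    T=np.c_[x,y,z]
    return (M.T@(np.array(pos)-st["tcp_pos"])*100).round(2), R.from_matrix(M.T@T).as_rotvec().round(3)
E
python3 - <<'E'
from h import *
from station import manip
st=manip.sense();M=R.from_quat(st["tool_rot"]).as_matrix();print(M.round(3));z=M[:,2];print("zyaw",np.degrees(np.arctan2(z[1],z[0])))
for yz in(75,-105):print(yz,rel([.529,.13,.235],yz))
E
```

```text
[[-0.958 -0.     0.286]
 [-0.286  0.002 -0.958]
 [-0.    -1.    -0.002]]
zyaw -73.39724994644729
75 (array([-54.4 ,   1.38, -59.78]), array([ 0.   , -2.59 , -0.003]))
-105 (array([-54.4 ,   1.38, -59.78]), array([0.002, 0.552, 0.   ]))
```

```bash
python3 -m handwheel '[-54.4,1.0,-59.8,0,-2.59,0,4, -54.4,1.0,-59.8,0,-2.59,0,4, -54.4,1.0,-59.8,0,-2.59,0,4, -54.4,1.0,-59.8,0,-2.59,0,4, -54.4,1.0,-59.8,0,-2.59,0,4, -54.4,1.0,-59.8,0,-2.59,0,4, -54.4,1.0,-59.8,0,-2.59,0,4, -54.4,1.0,-59.8,0,-2.59,0,4, -54.4,1.0,-59.8,0,-2.59,0,4, -54.4,1.0,-59.8,0,-2.59,0,4]' 30
python3 - <<'E'
from h import *
print(rel([.529,.13,.235],75))
E
```

```text
t: 0.93
tcp_pos: [0.3595, -0.2215, 0.243]
tool_rot: [-0.494, 0.506, -0.506, 0.494]
force: [0.5, -0.4, 0.7]
finger_gap: 0.469
(array([-35.57,   0.81,  16.05]), array([-0.   , -1.335, -0.   ]))
```

```bash
python3 -m handwheel '[-35.2,0.8,17,0,-1.33,0,4, -35.2,0.8,17,0,-1.33,0,4, -35.2,0.8,17,0,-1.33,0,4, -35.2,0.8,17,0,-1.33,0,4, -35.2,0.8,17,0,-1.33,0,4, -35.2,0.8,17,0,-1.33,0,4, -35.2,0.8,17,0,-1.33,0,4, -35.2,0.8,17,0,-1.33,0,4, -35.2,0.8,17,0,-1.33,0,4, -35.2,0.8,17,0,-1.33,0,4]' 30
python3 - <<'E'
from h import *
print(rel([.529,.13,.235],75))
E
```

```text
t: 1.77
tcp_pos: [0.542, 0.1276, 0.2349]
tool_rot: [-0.696, 0.12, -0.121, 0.698]
force: [0.6, 0.0, 0.4]
finger_gap: 0.466
(array([-1.3 , -0.01, -0.21]), array([-0.002, -0.08 ,  0.002]))
```

```bash
python3 -m handwheel '[-1.3,0,-0.2,0,-0.08,0,4, -1.3,0,-0.2,0,-0.08,0,4, -1.3,0,-0.2,0,-0.08,0,4]' 30
python3 - <<'E'
from h import *
from station import manip
st=manip.sense();print(rel([.529,.13,.235],75,st))
for n in("scene","top"):
    d=manip.snapshot(n);np.savez(f"pics/{n}1.npz",**d)
    p=proj(d,st["tcp_pos"])[0];print(n,p)
    u,v=int(p[0])-80,int(p[1])-75
    crop(d,max(u,0),max(v,0),160,150,4,f"pics/{n}1.png")
    print(u,v)
E
```

```text
t: 2.02
tcp_pos: [0.5263, 0.126, 0.2347]
tool_rot: [0.701, -0.097, 0.096, -0.7]
force: [-0.1, 0.2, 0.1]
finger_gap: 0.468
(array([ 0.15, -0.04,  0.46]), array([ 0.001, -0.011, -0.002]))
scene [261.86855341 243.20849813]
181 168
top [229.90352753 261.78476644]
149 186
```

View pics/scene1.png

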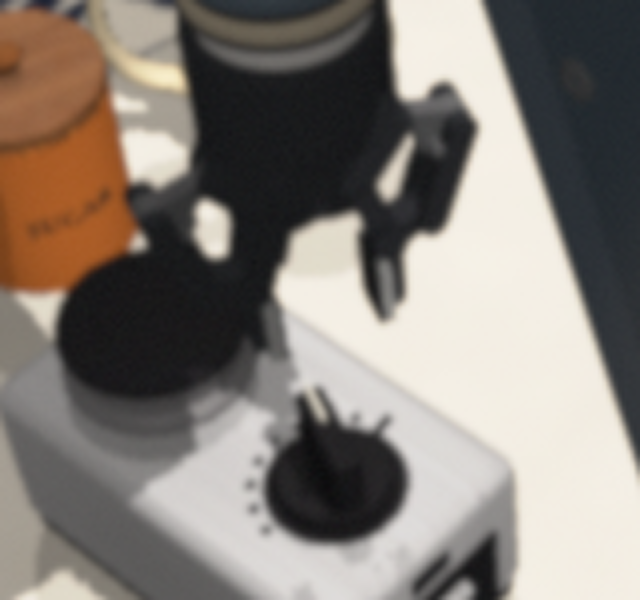

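View pics/top1.png

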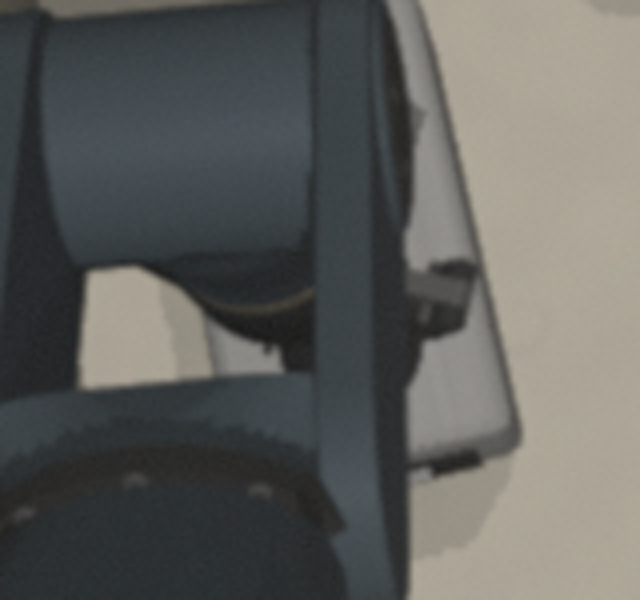

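```bash
python3 -m handwheel '[0.1,2.5,0.5,0,-0.01,0,4, 0.1,5.5,0.5,0,-0.01,0,4, 0.1,5.5,0.5,0,-0.01,0,4, 0.1,5.5,0.5,0,-0.01,0,4]' 30
python3 - <<'E'
from h import *
from station import manip
st=manip.sense();print(rel([.529,.13,.18],75,st),st["tcp_pos"])
d=manip.snapshot("scene");np.savez(f"pics/scene2.npz",**d)
M=R.from_quat(st["tool_rot"]).as_matrix()
print(proj(d,[st["tcp_pos"]+M@[0,.017,k] for k in(-.02,0,.02)]))
crop(d,200,215,120,110,5,"pics/scene2.png")
E
```

```text
t: 2.45
tcp_pos: [0.5286, 0.1293, 0.1792]
tool_rot: [0.701, -0.094, 0.092, -0.701]
force: [0.1, -0.8, -0.4]
finger_gap: 0.468
(array([ 0.02, -0.08,  0.07]), array([ 0.001, -0.002, -0.004])) [0.528648   0.1293252  0.17921837]
[[274.08716678 266.78244805]
 [263.30912706 270.84577996]
 [252.40551743 274.95645184]]
```

View pics/scene2.png

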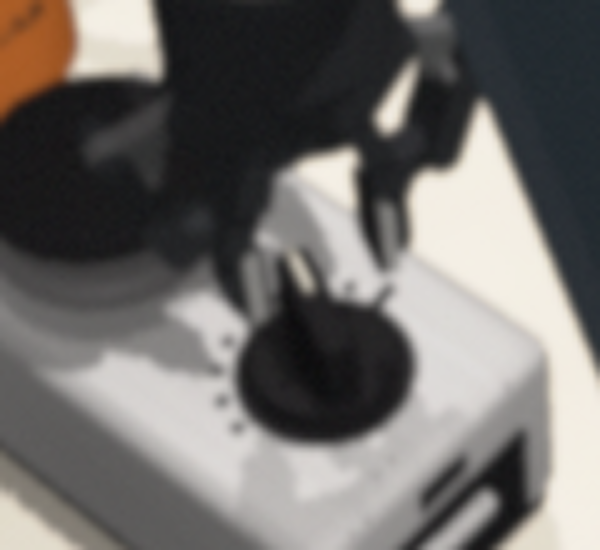

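```bash
python3 -m handwheel '[0,1.7,0.1,0,0,0,4, 0,3.4,0.1,0,0,0,4, 0,3.4,0.1,0,0,0,4]' 20
python3 - <<'E'
from h import *
from station import manip
st=manip.sense();print(rel([.529,.13,.145],75,st),st["force"])
d=manip.snapshot("scene");np.savez(f"pics/scene3.npz",**d)
crop(d,200,215,120,110,5,"pics/scene3.png")
E
```

```text
t: 2.75
tcp_pos: [0.5293, 0.1308, 0.1457]
tool_rot: [0.701, -0.093, 0.092, -0.701]
force: [-0.3, 1.2, -0.8]
finger_gap: 0.467
(array([-0.01,  0.07, -0.08]), array([ 0.001, -0.001, -0.002])) [-0.28454449  1.17417533 -0.78234036]
```

View pics/scene3.png

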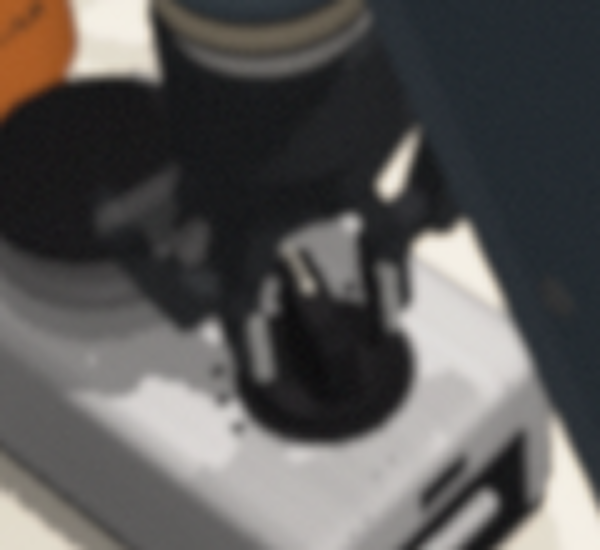

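```bash
python3 -m handwheel '[0,0,0,0,0,0,2.2, 0,0,0,0,0,0,2, 0,0,0,0,0,0,1.6, 0,0,0,0,0,0,1.2, 0,0,0,0,0,0,0.8, 0,0,0,0,0,0,0.8, 0,0,0,0,0,0,0.8]' 20
python3 - <<'E'
from h import *
from station import manip
st=manip.sense();print(rel([.529,.13,.145],75,st),st["force"],st["ft_torque"],st["finger_gap"]*85)
E
```

```text
t: 3.38
tcp_pos: [0.5306, 0.1308, 0.1476]
tool_rot: [0.701, -0.091, 0.093, -0.701]
force: [-1.0, -2.7, 7.0]
finger_gap: 0.16
(array([-0.13,  0.26, -0.12]), array([0.   , 0.   , 0.003])) [-1.00846593 -2.69645889  7.04367047] [-0.39854932  0.13912889  0.04238084] 13.577659528862139
```

```bash
python3 -m handwheel '[0,0,0,0,0,0,2, 0,0,0,0,0,0,2, 0,-0.4,-0.1,0,0,0,2, 0,-0.4,-0.1,0,0,0,1.8, 0,-0.4,-0.1,0,0,0,1, 0,-0.4,-0.1,0,0,0,1, 0,-0.4,-0.1,0,0,0,1, 0,-0.4,-0.1,0,0,0,1]' 25
python3 - <<'E'
from h import *
from station import manip
st=manip.sense();print(rel([.529,.13,.145],75,st),st["force"],st["ft_torque"],st["finger_gap"]*85)
E
```

```text
t: 4.05
tcp_pos: [0.5298, 0.1307, 0.1506]
tool_rot: [-0.701, 0.092, -0.093, 0.701]
force: [-0.3, 3.9, 4.8]
finger_gap: 0.155
(array([-0.06,  0.56, -0.09]), array([-0.001, -0.   ,  0.001])) [-0.30323484  3.93622303  4.79471795] [0.39751066 0.06613866 0.02330945] 13.160010247055114
```

```bash
python3 -m handwheel '[0,0,0,0,0.09,0,1, 0,0,0,0,0.18,0,1, 0,0,0,0,0.27,0,1, 0,0,0,0,0.36,0,1, 0,0,0,0,0.45,0,1, 0,0,0,0,0.54,0,1, 0,0,0,0,0.63,0,1, 0,0,0,0,0.72,0,1, 0,0,0,0,0.72,0,1]' 40
cat > st.py <<'E'
from h import *
from station import manip
st=manip.sense();z=R.from_quat(st["tool_rot"]).as_matrix()[:,2]
print("ptr yaw",np.degrees(np.arctan2(z[1],z[0]))-90,st["tcp_pos"].round(4),"F",st["force"].round(2),"T",st["ft_torque"].round(3),st["finger_gap"]*85,"t",st["t"],"q6",st["q"][5],"tau6",st["tau"][5])
E
python3 st.py
```

```text
t: 4.8
tcp_pos: [0.5295, 0.1304, 0.1507]
tool_rot: [-0.623, 0.334, -0.334, 0.623]
force: [-1.1, 1.0, 5.8]
finger_gap: 0.152
ptr yaw -56.418732490477765 [0.5295 0.1304 0.1507] F [-1.12  1.01  5.81] T [ 0.245  0.213 -0.008] 12.931874578391652 t 4.8 q6 -0.5497386982572348 tau6 0.46014491468667984
```

```bash
python3 -m handwheel '[0,0,0,0,0.07,0,1, 0,0,0,0,0.15,0,1, 0,0,0,0,0.15,0,1]';python3 st.py
python3 -m handwheel '[0,0,0,0,0.05,0,1, 0,0,0,0,0.1,0,1, 0,0,0,0,0.1,0,1]';python3 st.py
```

```text
t: 5.05
tcp_pos: [0.5294, 0.1303, 0.1506]
tool_rot: [-0.596, 0.38, -0.38, 0.596]
force: [-1.7, 1.4, 6.7]
finger_gap: 0.158
ptr yaw -65.00707669423615 [0.5294 0.1303 0.1506] F [-1.7   1.4   6.74] T [ 0.194  0.23  -0.026] 13.458795522025992 t 5.05 q6 -0.39993417302169304 tau6 0.3446815721690655
t: 5.3
tcp_pos: [0.5293, 0.1303, 0.1506]
tool_rot: [0.577, -0.409, 0.409, -0.577]
force: [-0.6, 0.8, 6.6]
finger_gap: 0.154
ptr yaw -70.63920305292584 [0.5293 0.1303 0.1506] F [-0.64  0.81  6.65] T [ 0.182  0.233 -0.021] 13.082283736376246 t 5.3 q6 -0.3014155524835091 tau6 0.2558642439544201
```

```bash
for i in 1 ; do python3 -m handwheel '[0,0,0,0,0.03,0,1, 0,0,0,0,0.03,0,1]' >/dev/null;python3 st.py; done
python3 -m handwheel '[0,0,0,0,0.03,0,1, 0,0,0,0,0.03,0,1]' >/dev/null;python3 st.py
python3 -m handwheel '[0,0,0,0,0.03,0,1, 0,0,0,0,0.03,0,1]' >/dev/null;python3 st.py
```

```text
ptr yaw -72.10423121315567 [0.5294 0.1303 0.1506] F [-0.8   2.62  5.85] T [0.393 0.197 0.867] 13.143640868899336 t 5.4667 q6 -0.2747754583705308 tau6 1.0467424616217613
ptr yaw -73.66567667597144 [0.5294 0.1303 0.1507] F [-0.79  1.35  6.85] T [0.428 0.228 1.41 ] 12.791090930472008 t 5.6333 q6 -0.24651329539814548 tau6 1.5636439248919487
ptr yaw -75.42940543175796 [0.5296 0.1297 0.1508] F [-1.   -0.59  5.95] T [0.    0.152 1.048] 13.361967022062315 t 5.8 q6 -0.21539054683074924 tau6 1.172184906899929
```

```bash
python3 -m handwheel '[0,0,0,0,0,0,2.4, 0,0,0,0,0,0,2.4, 0,0,0,0,-0.075,0,2.4, 0,0,0,0,-0.075,0,2.4]' 25; python3 st.py
python3 - <<'E'
from h import *
from station import manip
d=manip.snapshot("scene");np.savez(f"pics/scene4.npz",**d)
crop(d,200,215,120,110,5,"pics/scene4.png")
E
```

```text
t: 6.13
tcp_pos: [0.5291, 0.1301, 0.1496]
tool_rot: [0.575, -0.413, 0.412, -0.574]
force: [0.5, 0.2, -0.7]
finger_gap: 0.278
ptr yaw -71.39646395046674 [0.5291 0.1301 0.1496] F [ 0.52  0.18 -0.72] T [-0.027  0.024  0.002] 23.62689724515938 t 6.1333 q6 -0.2887460410652481 tau6 -0.3829395119100809
```

View pics/scene4.png

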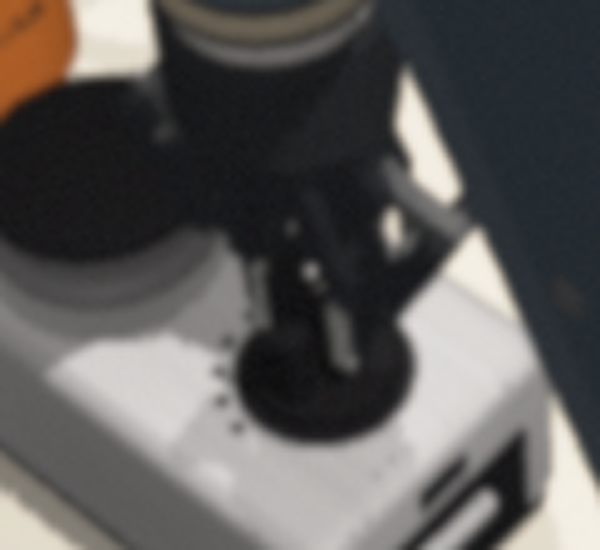

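```bash
python3 -m handwheel '[0,0,0,0,0,0,1, 0,0,0,0,0,0,1, 0,0,0,0,0,0,1, 0,0,0,0,0,0,1, 0,0,0,0,0,0,1, 0,0,0,0,0,0,1]' 40 >/dev/null; python3 st.py
python3 -m handwheel '[0,0,0,0,-0.105,0,1, 0,0,0,0,-0.21,0,1, 0,0,0,0,-0.315,0,1, 0,0,0,0,-0.42,0,1, 0,0,0,0,-0.525,0,1, 0,0,0,0,-0.63,0,1, 0,0,0,0,-0.735,0,1, 0,0,0,0,-0.84,0,1, 0,0,0,0,-0.945,0,1, 0,0,0,0,-1.05,0,1]' 40 >/dev/null; python3 st.py
python3 -m handwheel '[0,0,0,0,0,0,1, 0,0,0,0,0,0,1]' 40 >/dev/null; python3 st.py
```

```text
ptr yaw -71.4226463233806 [0.5294 0.1302 0.15  ] F [ 0.47 -1.04 -2.47] T [-0.004 -0.121  0.395] 13.273423687044946 t 6.6833 q6 -0.28778593582027795 tau6 0.34635672345757484
ptr yaw -11.10633487300531 [0.5299 0.1307 0.15  ] F [ 2.71  2.11 -3.52] T [ 0.236 -0.203  0.005] 13.056170701680424 t 7.5167 q6 -1.3417623034231467 tau6 0.7988191209733486
ptr yaw -11.489248123486973 [0.5299 0.1307 0.15  ] F [ 2.13  2.52 -4.67] T [ 0.39  -0.346  0.031] 13.033200852767113 t 7.6833 q6 -1.3346867378535292 tau6 -0.02794725412968546
```

```bash
python3 -m handwheel '[0,0,0,0,0,0,3.5, 0,0,0,0,0,0,3.5, 0,0,0,0,0,0,3.5, 0,-2,0,0,0,0,3.5, 0,-5,0,0,0,0,3.5, 0,-9,0,0,0,0,3.5, 0,-12,0,0,0,0,3.5, 0,-12,0,0,0,0,3.5]'; python3 st.py
python3 - <<'E'
from h import *
print(rel([.42,-.15,.28],79))
E
```

```text
t: 8.35
tcp_pos: [0.5332, 0.1303, 0.277]
tool_rot: [-0.703, 0.065, -0.075, 0.704]
force: [1.2, 0.4, -0.0]
finger_gap: 0.41
ptr yaw -11.315647641367889 [0.5332 0.1303 0.277 ] F [ 1.15  0.45 -0.04] T [ 0.018 -0.015  0.052] 34.81288574416212 t 8.35 q6 -1.3369132386917029 tau6 -0.0035965971619589254
(array([ -5.59,  -0.46, -29.71]), array([-0.003, -0.006,  0.013]))
```

```bash
python3 -m handwheel '[-5.6,-0.4,-29.7,0,0,0,3.5, -5.6,-0.4,-29.7,0,0,0,3.5, -5.6,-0.4,-29.7,0,0,0,3.5, -5.6,-0.4,-29.7,0,0,0,3.5, -5.6,-0.4,-29.7,0,0,0,3.5, -5.6,-0.4,-29.7,0,0,0,3.5, -5.6,-0.4,-29.7,0,0,0,3.5, -5.6,-0.4,-29.7,0,0,0,3.5, -5.6,-0.4,-29.7,0,0,0,3.5, -5.6,-0.4,-29.7,0,0,0,3.5]'
python3 - <<'E'
from h import *
from station import manip
for n in("scene","top"):
    d=manip.snapshot(n);np.savez(f"pics/{n}5.npz",**d)
    cv2.imwrite(f"pics/{n}5.png",d["frame"][:,:,::-1])
    if n=="top": crop(d,180,175,110,145,4,"pics/tc5.png")
    else: crop(d,175,225,145,130,4,"pics/sc5.png")
E
```

```text
t: 9.18
tcp_pos: [0.4161, -0.1501, 0.274]
tool_rot: [-0.703, 0.071, -0.07, 0.704]
force: [0.3, 0.6, -0.8]
finger_gap: 0.41
```

View pics/top5.png

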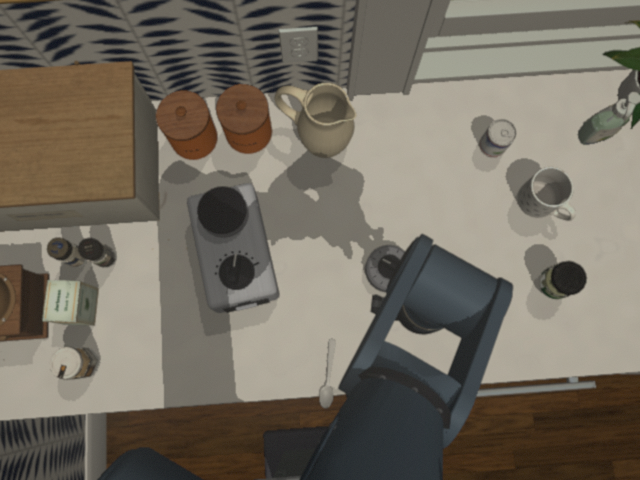

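View pics/tc5.png

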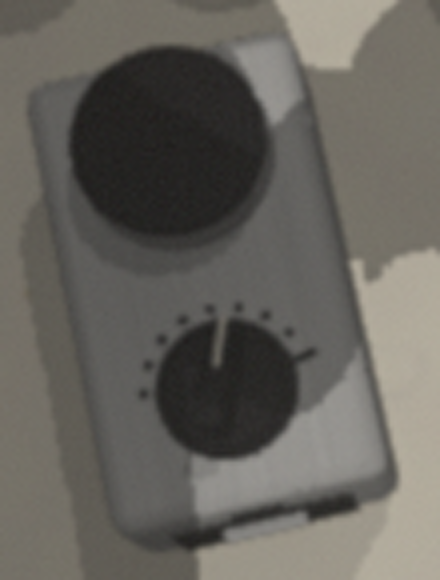

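View pics/sc5.png

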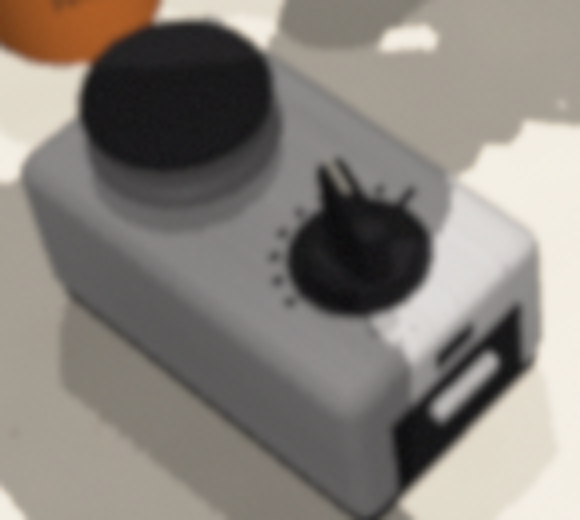

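Run:
```python
from h import *
t=load("pics/top5.npz")
c=lambda x,y:(180+(x+.5)/4-.5,175+(y+.5)/4-.5)
p=cast(t,[c(224.5,318),c(216,366)],.154);print("ptr",np.degrees(np.arctan2(*(p[0]-p[1])[[1,0]])))
ctr=cast(t,c(227,388),.12)[0]
p=cast(t,[c(306,355),c(289,331),c(265,315),c(238,307),c(210,308),c(182,320)],.11)-ctr
print("marks",np.degrees(np.arctan2(p[:,1],p[:,0])).round(1))
P=np.load("pics/topP.npy")
Z=t["depth"];v,u=np.mgrid[0:480,0:640]
K=t["camera_matrix"];Rm=cv2.Rodrigues(t["rvec"])[0]
P=((np.stack([(u-K[0,2])/K[0,0],(v-K[1,2])/K[1,1],np.ones_like(u)],-1)*Z[...,None])-t["tvec"].ravel())@Rm
m=(P[...,2]>.137)&(P[...,2]<.165)&(P[...,0]>.45)&(P[...,0]<.592)&(P[...,1]>.06)&(P[...,1]<.2)
q=P[m];r=cv2.minAreaRect(q[:,:2].astype(np.float32));print("bar",len(q),r)
a=load("pics/top0.npz")["frame"][240:275,370:392].astype(int);b=t["frame"][240:275,370:392].astype(int)
a=load("pics/scene0.npz")["frame"][215:265,350:405];b=load("pics/scene5.npz")["frame"][215:265,350:405]
cv2.imwrite("pics/tim.png",cv2.resize(np.hstack([a,b])[:,:,::-1],None,fx=6,fy=6))
```

```text
ptr -12.52623499313404
marks [-68.1 -47.5 -27.4  -8.2  10.4  30.3]
bar 248 ((0.5310021638870239, 0.13023680448532104), (0.014629611745476723, 0.04909823089838028), 78.90851593017578)
```

View pics/tim.png

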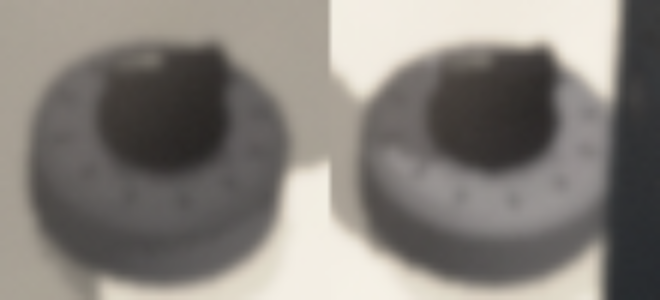

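```bash
python3 st.py; python3 -c "
from station import manip
print(manip.sign_off())"
```

```text
ptr yaw -11.230256228836353 [ 0.4165 -0.1488  0.274 ] F [-0.44 -0.4   0.66] T [ 0.027  0.065 -0.03 ] 34.82544174099698 t 9.2833 q6 -1.9722956377750644 tau6 0.005157414707355201
the job is handed in; nothing more can be done
None
```

I turned the dial clockwise to its stop, then back anticlockwise three clicks, let go, moved the arm clear, and handed the job in at about 9.3 s.

- **Stop:** the torque on the dial rose to about 1.4 N m with the pointer near −71° in the world frame. I kept pushing a little past that and the grip slipped a few degrees on the bar. I then opened the fingers, realigned and gripped again before turning back 60°.
- **Final dial position:** after release, the bar reads −11° by depth and −12.5° by its white line. That is 58–60° from the stop, in the third click. The dot for the third click measured about −8°, which is 3–4° off those readings but within reading error.
- **Timer:** it looks the same in the scene pictures taken before and after. I compared these by eye and did not measure it.
- **Arm:** it touched nothing at the end. It was stopped above the timer, with the tool about 27 cm above the worktop and the measured force near zero.
- **Camera disagreement:** the two cameras placed the dial about 7–8 mm apart. I used the top view, and the grasp fitted the bar.

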